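Set the pipe-length stop in the marked notch

ROBOT

A 6-joint arm with a two-finger parallel gripper is mounted at the origin on the work surface. World frame = base frame: x ahead of the robot, y to its left, z up, the work surface at z = 0. Lengths are in mm, angles in rad, forces in N, time in s.
With the tool pointing down it reaches from about 275 to 1000 mm from the base axis. Payload 8.4 kg.
Tool frame: the origin (TCP) lies at the very end of the fingers, on their centre line; the grasp point (between the pads) lies 19 mm behind it; z points along the fingers, y is the direction in which the jaws open and shut (so a half turn about z gives the same grasp; the last joint's range is limited). The gripper opens to 85 mm and grips with 20 to 120 N. Pads are 22 mm wide; open, the fingers measure 114 mm over their backs; the gripper's body (76 mm by 85 mm) begins 54 mm behind the grasp point. The pads swing forward as they close: fully open they stand 13 mm farther back than shut.
Start: joints at [1.185, 0.353, 1.633, -0, 1.155, -0.002], TCP at [234.028, 579.533, 206.281] pointing down, gripper open.
Joint ranges: [-2.63, 2.63], [-0.92, 2.1], [0.06, 2.66], [-1.3, 4.44], [0, 2.69], [-3.02, 3.02]. Speed limits (rad/s): [2.22, 2.22, 2.79, 3.14, 3.14, 3.14].

INTERFACE

Orientations are given as [roll, pitch, yaw] about the fixed x, y, z axes, in that order (R = Rz(yaw) Ry(pitch) Rx(roll)).
In Python, from rig import r, vision gives the robot as it stands.
- The arm moves only by the tool move_arm, never from a script. Its argument "series" is text: rows parted by semicolons, each of 7 numbers parted by spaces: the closure, from -1 (fully open) to 1 (shut), then the shift along the tool's x, y, z in units of 40 mm (1.0 is 40 mm), then the turn, a rotation vector about the tool's x, y, z in degrees. In form: grip tx ty tz ax ay az; .... A call has 1 to 20 rows; each row shifts and turns the pose as measured when the row begins, along the tool's axes as they then stand; what a row does not reach is not made up. A row lasts 1/8 s, in which the tool goes at most 62.5 mm and 10.7 degrees, less where a joint would pass 70% of its speed; a pose out of reach is approached as far as the arm can. A call is refused whole if a number of a shift passes 1 or a number of a turn 10.7, either way. A call with a gripper value outside its range is refused whole. The fingers move at their own pace and stop on an object; "grip_force" is the grip in N (left out, the last holds). Time passes only in rows, so rows that do not move let the fingers close. It gives the time, the measured TCP pose, the force and the opening at its end, in the units of the state.
- r.sense(): the state, without advancing time (a new reading comes with each control period).
- vision.grab_frame(name): name is "scene" or "top" or "wrist"; returns the picture (420x560x3 uint8, red, green, blue); there is no depth.
- vision.camera_params(name): a dict with "fx", "fy", "cx", "cy" (pixels), "position" and "rotation" of the camera in the world. Camera axes: x right, y up, looking along -z (the intrinsics and any distortion apply to the point x, -y, -z); pixel columns grow to the right and rows downward; lengths in mm; the calibration is good to about 2 mm. A picture is of the moment at which its call begins: read the wrist's pose just before it. camera_params takes no time and is no camera call; for the wrist camera it gives the pose at the moment of the call.
- r.sign_off(): hands the job in, once; it reports no verdict.
The state is a dict: "clock": time; "qpos": joint angles; "qvel": joint speeds; "joint_efforts": joint torques, N m; "eef_pos": TCP position; "tcp_rot": TCP orientation; "contact_force": force on the tool from outside, world axes, zero at the start; "wrist_torque": the same for the moment, N m; "opening": opening from 0.0 (shut) to 1.0 (fully open).
Only numpy, scipy, OpenCV 4.12 (cv2) and the standard library are available. Lean on these libraries where they do the work, as an engineer would, in place of code of your own. Each camera call takes 0.05 s, during which the arm holds its last target. There are 200 camera calls.

TASK

On the pipe-length gauge in the aluminium tray, push the orange stop along its rail until it drops into the notch beside the green tab, and leave it clicked in there. Only push it from outside: do not pinch it, and do not lift or shift the loose plumbing parts.

Things in the scene. Friction and masses are not known exactly. Their poses are not given: they have to be found in the camera images.
- gauge: the gauge, fixed to the shelf: shallow aluminium tray (x -150 to +110 mm, y -200 to +200 mm, rim 22 mm high) with a rail along its y axis at x = 0. Origin at shelf level under the middle of the rail; z up, +y is the way the stop must be pushed. Rail 44 mm wide, 280 mm long, top 31 mm above the shelf, end blocks 34 mm high. Three V notches (14 mm wide, 7 mm deep) at y = -30, +15, +60 mm.
- stop (a joint): travel of the orange stop along the gauge's +y, 0 to 0.19 m. Its middle is at gauge y = value - 95 mm, so the notches are at 0.065, 0.110, 0.155. It starts at 0 to 0.03, before all notches. It slides with about 2 to 3 N (0.17 to 0.35 kg) and stays where left. A spring pin under it drops into any notch, pulling it home over the last 6 mm with about 2 N net, so it jumps ahead of the finger; leaving a notch takes 6 to 10 N.
- stop_centre (a point): middle of the orange stop's upright plate, 67.5 mm above the shelf. With its pads the plate is 96 mm wide across the rail (gauge x), 34 mm thick along it (gauge y) and spans 40 to 95 mm above the shelf; a white line across its top marks its middle. It only slides along the rail and cannot be lifted.
- near_face (a point): middle of the surface of the plate's near push pad (17 mm from the stop's middle on the gauge's -y side, 67.5 mm above the shelf): where to push towards +y
- near_pad: black rubber push pad on the stop's -y side, 88 mm wide, 49 mm high, 2 mm thick; origin in its middle
- far_pad: the same pad on the stop's +y side, for pushing it back; origin in its middle
- pin (a joint): drop of the spring pin under the stop, m: 0 to 0.001 while it rides on the rail's top, about 0.006 when it is seated in a notch
- green_tab: green tab (24 x 16 x 12 mm) fixed on the black ledge beside the rail; origin under its centre, 20 mm above the shelf, 76 mm to the gauge's +x side of the rail; its axes are parallel to the gauge's. It stands exactly level with the wanted notch, which is any of the three.
- white_tab_a: a white tab of the same size, level with another notch (not wanted)
- white_tab_b: a white tab of the same size, level with the remaining notch (not wanted)
- tee: loose grey PVC tee lying in the tray on the robot's side of the rail, 70 mm x 45 mm, 32 mm high; origin under its middle. Leave alone.
- spanner: loose yellow-handled adjustable spanner, 210 mm long, 10 mm thick, lying in the tray on the robot's side of the rail along the gauge's y; origin under its middle. Leave alone.
- siphon: loose white siphon (bottle trap) standing on the shelf to the left of the tray, 60 mm wide, 125 mm high, with a side pipe to 60 mm from its axis; origin under its centre. Leave alone.
- mixer: loose chrome mixer lever lying on the shelf to the right of the tray: dome 44 mm wide, 32 mm high, flat lever reaching 108 mm from the dome's centre; origin under the dome. Leave alone.

How it is judged (in metres and radians):
At the end, for the whole second after the job is handed in: the stop rests with its middle within 3 mm, along the rail, of the green tab's middle, with its spring pin dropped at least 3.5 mm into the notch (y of stop_centre in the frame of green_tab between -0.003 and 0.003 m and value of joint pin above 0.0035 m and velocity of joint stop between -0.005 and 0.005 m/s); the robot touches nothing.
It fails at once if the stop is pinched from both sides (contact force between the fingers and near_pad above 1.5 N and contact force between the fingers and far_pad above 1.5 N).
It fails at once if the grey tee is shifted by more than 20 mm or lifted (distance of tee from where it was at the start of the episode above 0.02 m).
It fails at once if the yellow spanner is shifted by more than 20 mm or lifted (distance of spanner from where it was at the start of the episode above 0.02 m).
It fails at once if the white siphon trap is shifted by more than 20 mm or lifted (distance of siphon from where it was at the start of the episode above 0.02 m).
It fails at once if the chrome mixer lever is shifted by more than 20 mm or lifted (distance of mixer from where it was at the start of the episode above 0.02 m).
It also fails if it takes over 48 s, if anything falls off the work surface, if the arm or the gripper's body presses on something with over 40 N, if the wrist force passes 120 N, or if a joint passes its speed limit or range.

## Working session

There is one attempt and no reset: what is moved stays moved. The work goes in short steps, Python scripts to look and compute and a tool call to move; the robot and the scene stay as the last step left them, time stands still between calls to the robot, and variables do not carry over. Pictures are saved under pics/ and viewed, about 8 in all and at most 12, crops included, and the job is handed in when it is done.

Besides the shell and the picture viewer there is one more tool, called after "Emit:" as name(argument=value, ...), one argument or row to a line, values as JSON. move_arm: Moves the arm, as the interface text tells. Its arguments: {"type":"object","properties":{"series":{"type":"string"},"grip_force":{"type":"number"}},"required":["series"]}

```bash
mkdir -p pics; python3 - <<'E'
from rig import r, vision
import cv2
s=r.sense(); print(s)
for n in("top","scene"):
    im=vision.grab_frame(n); cv2.imwrite(f"pics/{n}0.png",im[:,:,::-1]); print(n,vision.camera_params(n))
E
```

```text
{'clock': 0.0, 'qpos': array([ 1.18462194e+00,  3.53666832e-01,  1.63419420e+00,  1.84477251e-05,
        1.15515763e+00, -2.40090980e-03]), 'qvel': array([-0.00146571,  0.00064258,  0.00039505, -0.00019211,  0.00019808,
        0.0013482 ]), 'joint_efforts': array([-4.80435236e-03, -6.05238318e+01, -3.42058361e+01, -2.95531117e-04,
        9.15739074e-03, -5.19711740e-07]), 'eef_pos': array([233.80734874, 579.04362823, 205.52432716]), 'tcp_rot': array([-3.14016670e+00, -2.02900699e-05,  2.75781170e+00]), 'contact_force': array([ 0.7485933 ,  0.03061868, -0.08011261]), 'wrist_torque': array([0.02232231, 0.01357655, 0.0340933 ]), 'opening': 0.9997457343788024}
top {'fx': 426.6425906469837, 'fy': 426.6425906469837, 'cx': 276.8502926927218, 'cy': 210.0325147407403, 'position': array([ 369.6036912 ,  -11.3027426 , 1358.72357263]), 'rotation': array([ 0.15694809,  0.02244844, -1.5555293 ])}
scene {'fx': 481.9098936370455, 'fy': 481.9098936370455, 'cx': 278.1217663289628, 'cy': 210.48151409281985, 'position': array([1179.99766162,  896.96767459, 1113.48238648]), 'rotation': array([ 0.81547885, -0.02068097,  2.55257054])}
```

View pics/top0.png

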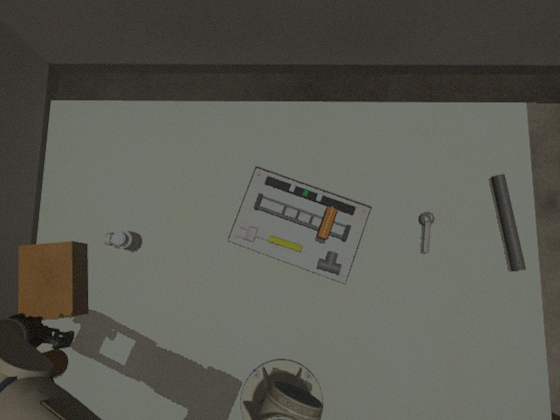

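View pics/scene0.png

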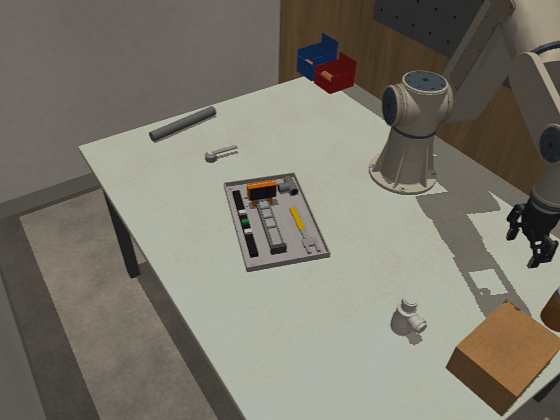

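The top view shows the tray with corners at about (257,167), (371,207), (346,284) and (229,241). The orange stop is near (327,225) and the green tab near (305,193). The siphon is far left and the mixer far right. In both views +y runs from the stop towards image left in the top view.

```bash
cat > h.py <<'E'
import numpy as np, cv2
from scipy.spatial.transform import Rotation as Ro
from rig import r, vision
def ray(c,uv):
    uv=np.atleast_2d(uv).astype(float)
    d=np.c_[(uv[:,0]-c["cx"])/c["fx"],-(uv[:,1]-c["cy"])/c["fy"],-np.ones(len(uv))]
    return Ro.from_euler('xyz',c["rotation"]).apply(d)
def onz(c,uv,z):
    d=ray(c,uv); p=np.array(c["position"]); return p+d*((z-p[2])/d[:,2])[:,None]
def proj(c,P):
    q=Ro.from_euler('xyz',c["rotation"]).inv().apply(np.atleast_2d(P)-c["position"])
    return np.c_[c["cx"]-c["fx"]*q[:,0]/q[:,2],c["cy"]+c["fy"]*q[:,1]/q[:,2]]
def blob(im,lo,hi,roi,amin=5):
    x,y,w,h=roi
    m=cv2.inRange(cv2.cvtColor(im[y:y+h,x:x+w],cv2.COLOR_RGB2HSV),lo,hi)
    n,l,s,c=cv2.connectedComponentsWithStats(m)
    return [(c[i]+[x,y],s[i,4],cv2.minAreaRect(np.argwhere(l==i)[:,::-1].astype(np.float32)+np.float32([x,y]))) for i in range(1,n) if s[i,4]>=amin]
E
python3 - <<'E'
from h import *
c=vision.camera_params("top"); im=cv2.imread("pics/top0.png")[:,:,::-1].copy()
q=onz(c,[(257,167),(371,207),(346,284),(229,241)],22)
print(q.round(1)); print(np.linalg.norm(q-np.roll(q,-1,0),axis=1))
roi=(220,160,160,130)
for n,lo,hi,z in(("green",(45,90,30),(85,255,255),32),("orange",(5,130,60),(18,255,255),95),("yellow",(22,130,60),(35,255,255),10)):
    for b in blob(im,lo,hi,roi): print(n,b[0],b[1],b[2],onz(c,b[0],z).round(1))
cv2.imwrite("pics/tc.png",cv2.resize(im[160:290,222:378,::-1],None,fx=5,fy=4.6,interpolation=cv2.INTER_CUBIC)*1)
E
```

```text
[[ 720.6   88.2   22. ]
 [ 593.9 -275.5   22. ]
 [ 352.8 -194.4   22. ]
 [ 480.4  170.9   22. ]]
[385.13962597 254.39642215 386.97760105 254.07426167]
green [305.22222222 192.69444444] 36 ((305.1499938964844, 192.54998779296875), (5.0596442222595215, 6.640782833099365), 18.43494987487793) [[635.7 -67.3  32. ]]
orange [324.16788321 221.40875912] 137 ((324.2175598144531, 221.24960327148438), (4.270768165588379, 31.948631286621094), 19.17900848388672) [[ 536.5 -121.4   95. ]]
orange [330.0546875 223.2109375] 128 ((330.0135803222656, 223.36199951171875), (4.036036491394043, 32.288291931152344), 19.653823852539062) [[ 531.3 -138.9   95. ]]
yellow [284.85279188 243.23857868] 197 ((284.9000244140625, 243.29998779296875), (32.88768768310547, 5.692098140716553), 18.434946060180664) [[476.6  -4.7  10. ]]
```

View pics/tc.png

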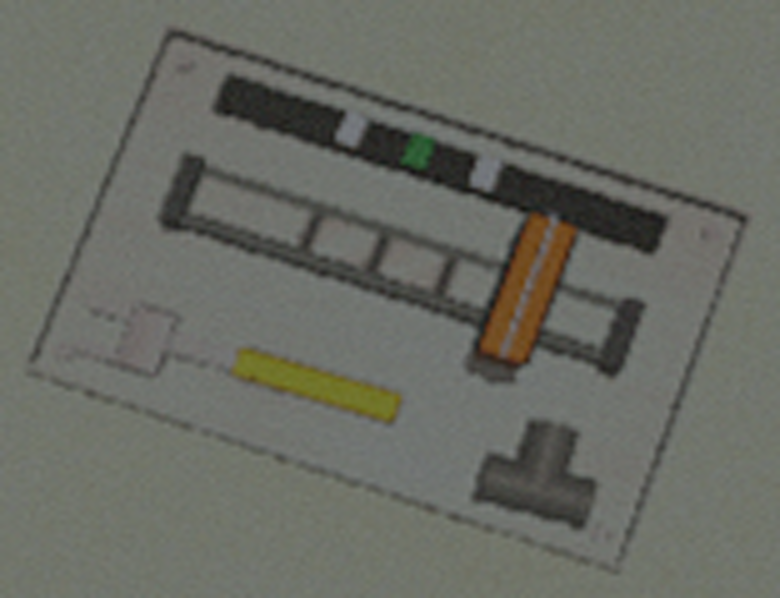

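Measured so far:
- **Tray:** the yaw is about -18.9°, so gauge +y is about (0.324, 0.946).
- **Stop:** its middle is at about (533.9, -130.2).
- **Green tab:** it stands at the middle notch, at (635.7, -67.3). That is 92.5 mm further along the rail and 76 mm across, as expected. The tab spacing comes out at 44 mm, as expected.
- **Tray size:** the tray outline reads about 3% small, but the stop's width and the tab offset are right.

I'll shut the gripper and travel high to a point behind the stop.

Emit:
move_arm(
  series="1 -0.68 -0.75 0 0 0 0;1 -0.68 -0.75 0 0 0 0;1 -0.68 -0.75 0 0 0 0;1 -0.68 -0.75 0 0 0 0;1 -0.68 -0.75 0 0 0 0;1 -0.68 -0.75 0 0 0 0;1 -0.68 -0.75 0 0 0 0;1 -0.68 -0.75 0 0 0 0;1 -0.68 -0.75 0 0 0 0;1 -0.68 -0.75 0 0 0 0;1 -0.68 -0.75 0 0 0 0;1 -0.68 -0.75 0 0 0 0;1 -0.68 -0.75 0 0 0 0;1 -0.68 -0.75 0 0 0 0;1 -0.68 -0.75 0 0 0 0;1 -0.68 -0.75 0 0 0 0;1 -0.68 -0.75 0 0 0 0;1 -0.68 -0.75 0 0 0 0;1 -0.68 -0.75 0 0 0 0;1 0 0 0 0 0 0",
)

```text
clock: 2.6
eef_pos: [504.8, -167.4, 203.0]
tcp_rot: [-3.137, -0.002, 2.76]
contact_force: [-0.7, 1.5, 0.4]
opening: 0.002
```

Emit:
move_arm(
  series="1 -0.4 -0.3 0 0 0 -3;1 0 0 0 0 0 0;1 0 0 0 0 0 0",
)

```text
clock: 2.98
eef_pos: [513.5, -182.7, 201.9]
tcp_rot: [-3.138, -0.006, 2.812]
contact_force: [-0.6, -1.1, -0.3]
opening: 0.001
```

```bash
python3 - <<'E'
from h import *
c=vision.camera_params("wrist"); s=r.sense(); im=vision.grab_frame("wrist"); cv2.imwrite("pics/w1.png",im[:,:,::-1])
t=vision.camera_params("top");im2=vision.grab_frame("top"); cv2.imwrite("pics/t1.png",im2[:,:,::-1])
print(s["eef_pos"],s["tcp_rot"],s["contact_force"]);print(c)
for n,lo,hi,z in(("green",(45,90,30),(85,255,255),32),("orange",(5,130,60),(18,255,255),95)):
    for b in blob(im,lo,hi,(0,0,560,420),60): print(n,b[0],b[1],b[2],onz(c,b[0],z).round(1), onz(c,cv2.boxPoints(b[2]),z).round(1).tolist())
E
```

```text
[ 513.45221169 -182.70459335  201.94939915] [-3.13767532 -0.00630204  2.8115057 ] [-0.624044   -1.13951563 -0.28159839]
{'fx': 315.32684011506933, 'fy': 315.32684011506933, 'cx': 283.62759424161413, 'cy': 209.61175555710398, 'position': array([ 452.02638737, -161.62297646,  370.11697673]), 'rotation': array([-0.25712783,  0.00365367,  1.24053457])}
green [412.56837607 254.17948718] 234 ((413.0, 254.0), (14.0, 18.0), 0.0) [[633.8 -68.5  32. ]] [[642.1, -78.2, 32.0], [620.4, -73.1, 32.0], [625.5, -58.0, 32.0], [647.3, -62.9, 32.0]]
orange [336.17585302 198.8484252 ] 1524 ((336.4547119140625, 199.98812866210938), (18.067018508911133, 104.18645477294922), 0.6510604023933411) [[ 525.9 -138.4   95. ]] [[571.9, -161.1, 95.0], [480.6, -132.2, 95.0], [485.8, -117.6, 95.0], [577.6, -145.2, 95.0]]
orange [355.74981712 200.32333577] 1367 ((355.5796813964844, 200.85276794433594), (13.966362953186035, 103.23747253417969), 3.9724960327148438) [[ 532.9 -122.2   95. ]] [[577.3, -145.0, 95.0], [488.2, -112.9, 95.0], [492.8, -101.8, 95.0], [582.4, -132.9, 95.0]]
```

View pics/w1.png

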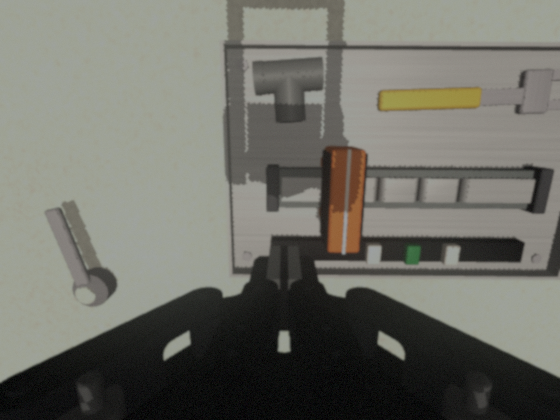

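The wrist view shows the stop's white line at about (346,200), the green tab at (413,254) and the tee at (290,85). The fingers are just behind the stop. This view gives 92.4 mm to go, which agrees with the top view, and the tool y axis is aligned with the rail. I'll descend to about z 57.

Emit:
move_arm(
  series="1 0 0 0.9 0 0 0;1 0 0 0.9 0 0 0;1 0 0 0.9 0 0 0;1 0 0 0.9 0 0 0;1 0 0 0 0 0 0;1 0 0 0 0 0 0",
)

```text
clock: 3.82
eef_pos: [513.8, -180.1, 57.7]
tcp_rot: [-3.138, -0.001, 2.813]
contact_force: [-0.4, 0.4, 1.1]
opening: 0.001
```

Emit:
move_arm(
  series="1 0 0.2 0 0 0 0;1 0 0.2 0 0 0 0;1 0 0.2 0 0 0 0;1 0 0.2 0 0 0 0;1 0 0.2 0 0 0 0;1 0 0.2 0 0 0 0;1 0 0.2 0 0 0 0;1 0 0 0 0 0 0",
)

```text
clock: 4.82
eef_pos: [535.0, -125.8, 61.5]
tcp_rot: [-3.134, 0.005, 2.816]
contact_force: [-0.2, -0.1, 0.4]
opening: 0.0
```

```bash
cat >> h.py <<'E'
def look(tag):
    s=r.sense(); e=s["eef_pos"]; yg=np.array([.324,.946]); out=[]
    for cam in("top","wrist"):
        c=vision.camera_params(cam); im=vision.grab_frame(cam); cv2.imwrite(f"pics/{cam}_{tag}.png",im[:,:,::-1])
        roi=(220,160,160,130) if cam=="top" else (0,0,560,420)
        g=blob(im,(45,90,30),(85,255,255),roi,8); o=blob(im,(5,130,60),(18,255,255),roi,40)
        G=[onz(c,b[0],32)[0] for b in g]; O=[onz(c,b[0],95)[0] for b in o]
        print(cam,"green",[p[:2].round(1).tolist() for p in G],"orange",[p[:2].round(1).tolist()+[b[1]] for p,b in zip(O,o)])
        if G and O: print("  stop-green along y:",round(float((np.mean(O,0)-G[0])[:2]@yg),1))
    print("tcp",e.round(1),"along y rel green(635,-68):",round(float((e[:2]-[635,-68])@yg),1),"F",s["contact_force"].round(1))
E
python3 -c "
from h import *; look('a')"
```

```text
top green [[636.4, -66.8]] orange []
wrist green [[642.1, -77.6]] orange [[520.3, -92.8, np.int32(7337)]]
  stop-green along y: -53.9
tcp [ 535.  -125.8   61.5] along y rel green(635,-68): -87.1 F [-0.2 -0.1  0.4]
```

View pics/wrist_a.png

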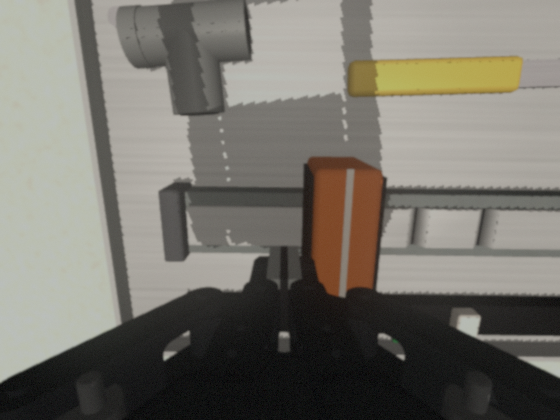

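The wrist view shows the white line at column 347. Notches are visible at columns 420 and 487, and one white tab is at (465,320). I'll compute where these lie.

```bash
python3 - <<'E'
from h import *
c=vision.camera_params("wrist"); yg=np.array([.324,.946])
for n,uv,z in(("line",(347.5,220),95),("line2",(345,285),95),("notchA",(420,225),31),("notchB",(487,225),31),("tab",(465,319),32)):
    p=onz(c,uv,z)[0]; print(n,p.round(1),"rel green y",round(float((p[:2]-[635,-68])@yg),1))
im=cv2.imread("pics/top_a.png"); cv2.imwrite("pics/ta.png",cv2.resize(im[160:290,222:378],None,fx=5,fy=4.6,interpolation=cv2.INTER_CUBIC))
print(r.sense()["contact_force"])
E
```

```text
line [519.9 -91.4  95. ] rel green y -59.5
line2 [ 550.4 -101.2   95. ] rel green y -58.8
notchA [561.4 -41.2  31. ] rel green y 1.5
notchB [5.754e+02 4.000e-01 3.100e+01] rel green y 45.4
tab [640.4 -26.2  32. ] rel green y 41.3
[-0.16070837 -0.20057402  0.04690455]
```

View pics/ta.png

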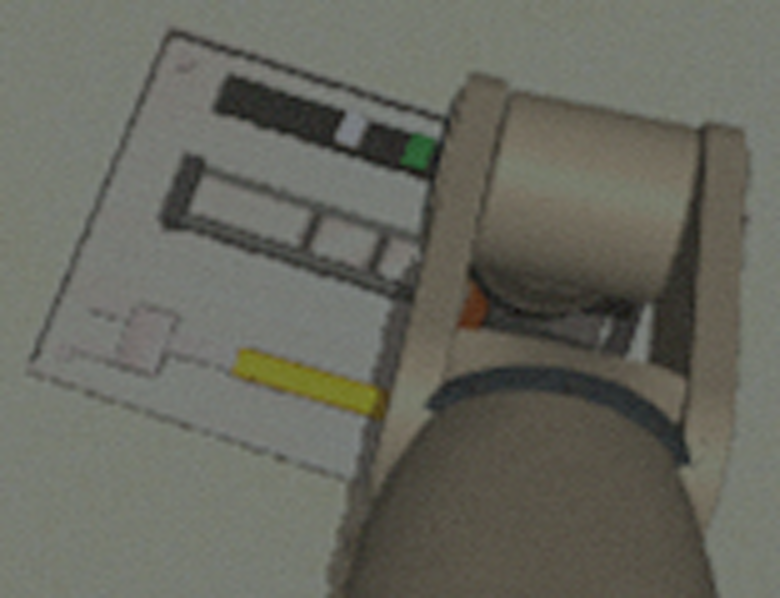

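The top view has the arm over the stop, with the green tab at crop (418,150). The wrist view puts the stop about 59 mm short of the green tab, in contact with the finger: it sits 28 mm ahead of the TCP. I'll push on over the first notch and stop short of the trigger zone.

Emit:
move_arm(
  series="1 0 0.2 0.02 0 0 0;1 0 0.2 0.02 0 0 0;1 0 0.2 0.02 0 0 0;1 0 0.2 0.02 0 0 0;1 0 0.2 0.02 0 0 0;1 0 0 0.03 0 0 0",
)

```text
clock: 5.68
eef_pos: [547.1, -92.9, 60.4]
tcp_rot: [-3.125, 0.007, 2.817]
contact_force: [-5.3, 3.1, 16.4]
opening: -0.001
```

```bash
python3 -c "
from h import *; look('b')"
```

```text
top green [] orange [[537.3, -49.7, np.int32(45)]]
wrist green [] orange [[531.9, -59.4, np.int32(7449)]]
tcp [547.1 -92.9  60.4] along y rel green(635,-68): -52.0 F [-5.3  3.1 16.4]
```

View pics/wrist_b.png

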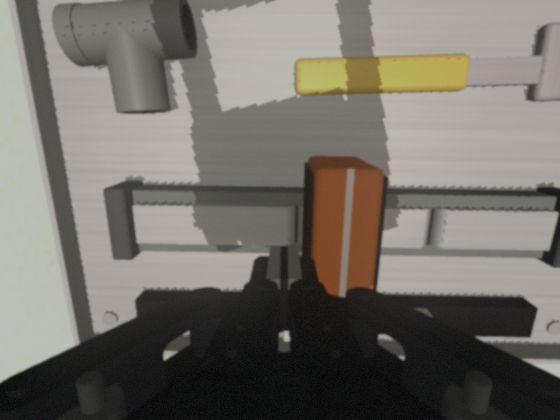

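The wrist view shows the first notch now behind the stop, at column 297, and the last one at 435. The stop should be about 24 mm short of the green tab. The upward force of 16 N is odd, so I'll let the arm settle and read it again.

Emit:
move_arm(
  series="1 0 0 0 0 0 0;1 0 0 0 0 0 0",
)

```text
clock: 6.02
eef_pos: [547.0, -92.4, 60.8]
tcp_rot: [-3.125, 0.007, 2.817]
contact_force: [-1.0, -2.4, -0.1]
opening: -0.005
```

```bash
python3 - <<'E'
from h import *
s=r.sense();print(s["contact_force"],s["eef_pos"],s["qvel"].round(3))
im=cv2.imread("pics/wrist_b.png");c=vision.camera_params("wrist"); yg=np.array([.324,.946])
for uv,z in(((347,220),95),((345,285),95),((297,225),31),((435,225),31)):
    p=onz(c,uv,z)[0]; print(p.round(1),round(float((p[:2]-[635,-68])@yg),1))
E
```

```text
[-1.03370471 -2.41563387 -0.13156985] [546.99388751 -92.43136402  60.82065258] [ 0.002 -0.001  0.001 -0.003  0.002  0.002]
[531.6 -57.8  95. ] -23.9
[562.  -67.2  95. ] -22.9
[547.5 -84.5  31. ] -43.9
[575.7   0.9  31. ] 46.0
```

The 16 N was a transient. The stop is about 23 mm short of the tab, in contact. I'll push about 15 mm, then creep.

Emit:
move_arm(
  series="1 0 0.15 0.02 0 0 0;1 0 0.15 0.02 0 0 0;1 0 0.1 0.02 0 0 0;1 0 0 0 0 0 0;1 0 0 0 0 0 0",
)

```text
clock: 6.65
eef_pos: [552.5, -76.9, 60.7]
tcp_rot: [-3.124, 0.007, 2.817]
contact_force: [-1.4, -3.4, 0.7]
opening: -0.001
```

```bash
cat >> h.py <<'E'
def line(tag):
    s=r.sense(); c=vision.camera_params("wrist"); im=vision.grab_frame("wrist"); cv2.imwrite(f"pics/wrist_{tag}.png",im[:,:,::-1])
    row=im[200:241,310:385].astype(int).mean(0); v=row[:,2].clip(60)-60  # blue: high on the white line, low on orange
    col=np.arange(310,385); m=(col>325)&(col<372); u=(col*v)[m].sum()/v[m].sum()
    p=onz(c,(u,220),95)[0]; yg=np.array([.324,.946]); f=lambda q:round(float((q[:2]-[635,-68])@yg),1)
    print("col",u.round(1),"stop",f(p),"finger",f(s["eef_pos"]),"diff",round(f(p)-f(s["eef_pos"]),1),s["eef_pos"].round(1),s["contact_force"].round(1),s["clock"])
E
python3 -c "
from h import *; line('c')"
```

```text
col 347.0 stop -7.4 finger -35.1 diff 27.7 [552.5 -76.9  60.7] [-1.4 -3.4  0.7] 6.65
```

Emit:
move_arm(
  series="1 0 0.05 0 0 0 0;1 0 0.04 0 0 0 0;1 0 0 0 0 0 0;1 0 0 0 0 0 0",
)

```text
clock: 7.2
eef_pos: [554.3, -72.4, 60.5]
tcp_rot: [-3.126, 0.007, 2.816]
contact_force: [0.4, -0.7, 1.0]
opening: -0.004
```

```bash
python3 -c "
from h import *; line('d')"
```

```text
col 353.8 stop 0.4 finger -30.3 diff 30.7 [554.3 -72.4  60.5] [ 0.4 -0.7  1. ] 7.2
```

The stop jumped ahead of the finger: the gap grew from 27.7 to 30.7 mm, the force vanished, and the stop reads +0.4 mm from the tab. I'll back off, rise and check.

Emit:
move_arm(
  series="1 0 -0.5 0 0 0 0;1 0 -0.8 0 0 0 0;1 0 -0.5 -0.6 0 0 0;1 0 0 -1 0 0 0;1 0 0 -1 0 0 0;1 -0.5 -1 -1 0 0 0;1 0 -1 -1 0 0 0;1 0 -1 0 0 0 0;1 0 -1 0 0 0 0;1 0 -1 0 0 0 0;1 0 -1 0 0 0 0;1 0 -1 0 0 0 0;1 0 0 0 0 0 0;1 0 0 0 0 0 0",
)

```text
clock: 9.0
eef_pos: [445.8, -431.0, 254.6]
tcp_rot: [-3.12, 0.002, 2.812]
contact_force: [0.3, -0.9, -0.2]
opening: 0.006
```

```bash
python3 - <<'E'
from h import *
look('e')
t=vision.camera_params("top")
im=cv2.imread("pics/top_e.png"); b0=cv2.imread("pics/top0.png")
for n,f in(("start",b0),("now",im)):
    print(n,"yellow",[b[0].round(1) for b in blob(f[:,:,::-1].copy(),(22,130,60),(35,255,255),(220,160,160,130))])
cv2.imwrite("pics/te.png",cv2.resize(im[160:290,222:378],None,fx=5,fy=4.6,interpolation=cv2.INTER_CUBIC))
E
```

```text
top green [[636.4, -67.2]] orange [[567.5, -34.1, np.int32(121)], [561.1, -50.9, np.int32(127)]]
  stop-green along y: 0.0
wrist green [] orange []
tcp [ 445.8 -431.   254.6] along y rel green(635,-68): -404.7 F [ 0.3 -0.9 -0.2]
start yellow [array([284.9, 243.2])]
now yellow [array([284.8, 243.2])]
```

View pics/te.png

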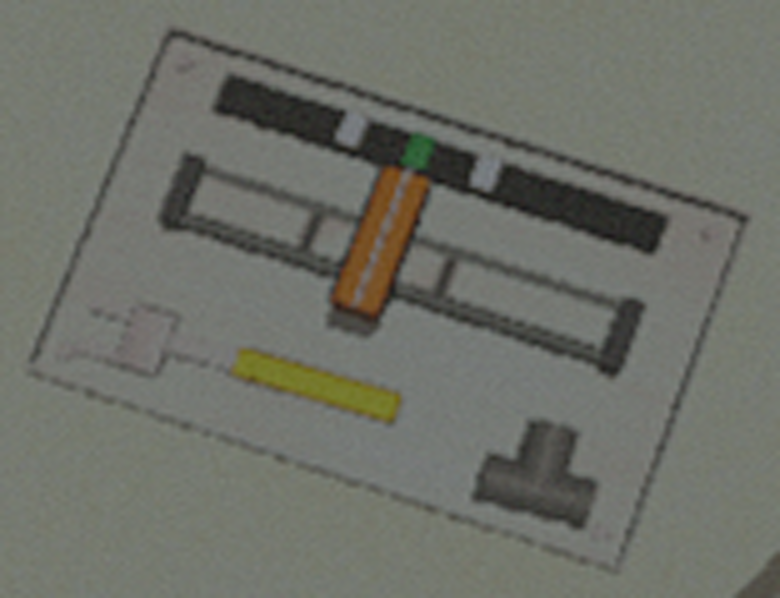

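The stop's white line at crop (385,235) points straight at the green tab at (418,152), with a measured offset of 0.0 mm. The tee and spanner have not moved and the arm is clear, so I'll hand in.

```bash
python3 -c "
from rig import r; print(r.sign_off())"
```

```text
the job is handed in; nothing more can be done
None
```

The orange stop is in the notch beside the green tab (the middle one), and the job is handed in at about 9 s on the robot clock. I pushed it from behind with the shut fingers, over the first notch and on until it jumped ahead of the finger, then backed off and lifted clear.

**Last checks:**
- **Position:** the top camera puts the stop 0.0 mm from the green tab along the rail. The wrist camera read +0.4 mm just before I backed off.
- **Pin:** I couldn't see the pin itself. I take it as seated because the gap to the finger jumped by 3 mm and the push force vanished.
- **Loose parts:** the yellow spanner's measured position is unchanged to 0.1 pixel, and the tee looks the same in the top view. I didn't re-measure the siphon or mixer; the arm's planned path kept clear of both.

**Disagreements:** the tray outline measured about 3% small from the top camera, while the stop width, tab offset and tab spacing came out right. One force reading showed a 16 N upward spike mid-push, which was gone after the arm settled.

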